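Load a test cassette into the strip reader

TASK

Pick up the long narrow test cassette from the bench and lay it flat in the bay on the reader's sloping deck, its round-well end down at the foot and touching the foot ledge, its window end under the raised read head. Let go of it, then press the read head all the way down onto it so that it is clamped, leaving the head down. Leave the other things on the bench where they are.

Things in the scene. Friction and masses are not known exactly. Their poses are not given: they have to be found in the camera images.
- cassette: the long narrow test cassette, a white plastic slab 80 x 24 x 6 mm, about 18 g, lying flat on the bench, face up. Origin: centre of its underside. x: along its length to the end with the dark oblong window; z: out of its face. The round well is at the other end, which at the start points roughly to the robot (x within 65 degrees of straight ahead). Room for fingers at both long sides.
- well (a point): centre of the round sample well (13 mm across) on the cassette's upper face, at x = -24 mm, z = 6 mm in the cassette's frame
- reader: the strip reader, a white bench instrument 124 mm wide, up to 105 mm tall, fixed to the bench, with a sloping deck that rises away from the robot at 30 degrees. Origin: on the bench, 60 mm straight below the deck's origin
- deck: the reader's deck. Origin: on its surface, just under the cassette's underside centre when that is home. x: up the slope (30 degrees), y: across, z: square to the deck, up and towards the robot. Flat at z = 0 from x = -66 to 90 mm; only the ledge, cheeks and head stand up from it. Home, the cassette's axes equal the deck's. Friction holds it where laid; it does not slide down by itself.
- ledge (a point): middle of the upper inner edge of the black foot ledge, 5 mm high, 54 mm wide, 6 mm thick, at x = -40 mm in the deck's frame: the cassette's well end touches it when home. Two black cheeks, 4 mm high, flank the foot of the bay from x = -44 to -30 mm, inner faces at y = +-15 mm (3 mm play on each side of the cassette), outer faces at +-23 mm
- read_head (a joint): slide of the read head in m, square to the deck: 0 = fully raised (start 0 to 0.003), grows as it is pressed down, about 0.016 when down on a cassette, stop at 0.018. Stiff: about 6 N moves it and it stays where left. Head: white plate 48 mm along the slope, 44 mm wide, 10 mm thick, from x = 24 to 72 mm in the deck's frame, on a 12 mm steel stem at x = 60 mm
- head_edge (a point): middle of the lower edge of the read head's plate that faces down the slope; fully raised, at x = 24, y = 0, z = 22 mm in the deck's frame: the cassette's window end goes under here. Home, 16 mm of the cassette lie under the head
- head_top (a point): middle of the top of the round grey thumb cap (28 mm across, 8 mm tall) on the read head, where it is pressed; at x = 48, y = 0, z = 40 mm in the deck's frame when fully raised; moves with the head
- square_cassette: another white cassette, square, 50 x 50 x 6 mm, with three small windows; not to be used. Origin: centre of its underside
- buffer_bottle: small dropper bottle, 28 mm across, 65 mm tall, to be left alone. Origin: centre of its base
- beaker: glass beaker, 72 mm across, 85 mm tall, to be left alone. Origin: centre of its base
- marker: marker pen lying on the bench, 130 mm long, 13 mm thick, to be left alone. Origin: under its middle
- jar: jar with a lid, 52 mm across, 60 mm tall, to be left alone. Origin: centre of its base
Not all that is in view belongs to the job. Leave any red look-alike of the reader alone.

How it is judged:
On the way:
1. the cassette lies in the bay, well end at the foot (within about 10 mm of home along the slope), let go, with the read head still up (x of cassette in the frame of deck between -0.004 and 0.01 m and y of cassette in the frame of deck between -0.006 and 0.006 m and z of cassette in the frame of deck between -0.002 and 0.003 m and angle between the x axis of cassette and the x axis of deck, either way round below 0.2 rad and x of well in the frame of deck below -0.005 m and value of joint read_head below 0.008 m and contact force between the fingers and cassette below 0.1 N), for 0.2 s.
At the end, for the whole second after the job is handed in: The cassette lies at rest flat on the deck (underside within 3 mm of it), well end at the foot, its foot end within 4 mm of the ledge, centred across the bay within 4.5 mm and straight within 0.1 rad; the read head is down on it (joint above 0.0145 m) (x of cassette in the frame of deck between -0.003 and 0.004 m and y of cassette in the frame of deck between -0.0045 and 0.0045 m and z of cassette in the frame of deck between -0.002 and 0.003 m and angle between the x axis of cassette and the x axis of deck, either way round below 0.1 rad and x of well in the frame of deck below -0.005 m and value of joint read_head above 0.0145 m and linear speed of cassette below 0.01 m/s); the robot touches nothing.
It fails at once if the square cassette is moved by more than 30 mm (distance of square_cassette from where it was at the start of the episode above 0.03 m).
It fails at once if the dropper bottle is moved by more than 30 mm (distance of buffer_bottle from where it was at the start of the episode above 0.03 m).
It fails at once if the beaker is moved by more than 30 mm (distance of beaker from where it was at the start of the episode above 0.03 m).
It fails at once if the marker is moved by more than 30 mm (distance of marker from where it was at the start of the episode above 0.03 m).
It fails at once if the jar is moved by more than 30 mm (distance of jar from where it was at the start of the episode above 0.03 m).
It also fails if it takes over 45 s, if anything falls off the work surface, if the arm or the gripper's body presses on something with over 40 N, if the wrist force passes 120 N, or if a joint passes its speed limit or range.

ROBOT

A 6-joint arm with a two-finger parallel gripper is mounted at the origin on the work surface. World frame = base frame: x ahead of the robot, y to its left, z up, the work surface at z = 0. Lengths are in m, angles in rad, forces in N, time in s.
With the tool pointing down it reaches from about 0.375 to 0.975 m from the base axis. Payload 3.8 kg.
Tool frame: the origin (TCP) lies at the centre of the arm's flange, where the gripper is bolted on; the fingertips stand 173 mm ahead of it and the grasp point (between the pads) lies 155 mm ahead of it (bot.tip_reach is the distance from the TCP to the fingertips, in m); z points along the fingers, y is the line along which they close (so a half turn about z gives the same grasp; the last joint's range is limited). The gripper opens to 85 mm and grips with 20 to 120 N. Pads are 22 mm wide; open, the fingers measure 114 mm over their backs; the gripper's body (76 mm by 85 mm) begins 54 mm behind the grasp point. The pads swing forward as they close: fully open they stand 13 mm farther back than shut.
Start: joints at [1.273, 0.264, 1.604, -0, 1.274, -0.037], TCP at [0.174, 0.652, 0.405] pointing down, gripper open.
Joint ranges: [-2.63, 2.63], [-0.94, 2.18], [0.31, 2.57], [-1.31, 4.45], [0, 2.66], [-2.55, 2.55]. Speed limits (rad/s): [2.57, 2.57, 3.14, 3.14, 3.14, 3.14].

INTERFACE

Orientations are given as a rotation vector (axis times angle).
In Python, from workcell import bot gives the robot as it stands.
- The arm moves only by the tool drive_tool, never from a script. Its arguments are lists of equal length, an entry for each row: "claw": the finger opening in mm, from 0 to 85.4; "slide": the shift along the world's x, y, z each as a share of 0.5 m, from -1 to 1, a list of three; "yaw": the turn about the world's z as a share of 180 degrees, from -1 to 1. A call has 1 to 8 rows; each row is the pose to reach, as a shift and turn from the pose commanded when the call began, turning the shorter way round; what a row does not reach only later rows make up. A row lasts 1/12 s, in which the tool goes at most 41.7 mm and 7.16 degrees, less where a joint would pass 70% of its speed; a pose out of reach is approached as far as the arm can. A call with a number of a shift or a turn outside -1 to 1 is refused whole. A call with a gripper value outside its range is refused whole. The fingers move at their own pace and stop on an object; "newtons" is the grip in N (left out, the last holds). Time passes only in rows, so rows that repeat a pose let the fingers close. It gives the time, the measured TCP pose, the force, the opening and the grip force at its end, in the units of the state.
- bot.read_state(): the state, without advancing time (a new reading comes with each control period).
- bot.read_camera(name): name is "scene" or "top" or "wrist"; returns a dict with "color" (384x512x3 uint8, red, green, blue), "depth" (384x512 float32, m along the optical axis (not along the pixel's ray), 0 where there is no reading), "mtx" (3x3 intrinsics, pixels), "eye" and "rotation" of the camera in the world. Camera axes: x right, y up, looking along -z (the intrinsics and any distortion apply to the point x, -y, -z); pixel columns grow to the right and rows downward; lengths in m; the calibration is good to about 2 mm. The wrist camera is an equidistant fisheye: a pixel r from the principal point sees the ray r / f radians off the axis. A picture is of the moment at which its call begins.
- bot.finish_job(): hands the job in; it is judged then, once.
The state is a dict: "time": time; "q": joint angles; "joint_vel": joint speeds; "joint_torque": joint torques, N m; "tool_pos": TCP position; "tcp_rot": TCP orientation; "wrist_force": force on the tool from outside, world axes, zero at the start; "torque": the same for the moment, N m; "width": opening from 0.0 (shut) to 1.0 (fully open); "grip_force": force on a finger pad.
Only numpy, scipy, OpenCV 4.12 (cv2) and the standard library are available. Lean on these libraries where they do the work, as an engineer would, in place of code of your own. Each camera call takes 0.05 s, during which the arm holds its last target. There are 200 camera calls.

## Working session

There is one attempt and no reset: what is moved stays moved. The work goes in short steps, Python scripts to look and compute and a tool call to move; the robot and the scene stay as the last step left them, time stands still between calls to the robot, and variables do not carry over. Pictures are saved under pics/ and viewed, at most 10 in all, crops included, and the job is handed in when it is done.

Besides the shell and the picture viewer there is one more tool, called after "Call:" by a JSON object that holds its "method" and its "body", one argument or row to a line. drive_tool: Moves the arm, as the interface text tells. Shift numbers are shares of 0.5 m and turn numbers shares of 180 degrees, none past 1 either way. Its arguments: {"type":"object","properties":{"claw":{"type":"array","items":{"type":"number"}},"slide":{"type":"array","items":{"type":"array","items":{"type":"number"}}},"yaw":{"type":"array","items":{"type":"number"}},"newtons":{"type":"number"}},"required":["claw","slide","yaw"]}

```bash
mkdir -p pics; ls
cat > h.py <<'E'
import numpy as np, cv2
from workcell import bot
def cam(n):
    return bot.read_camera(n)
def world(c):
    """world xyz per pixel for pinhole cams"""
    d=c["depth"]; K=c["mtx"]; h,w=d.shape
    u,v=np.meshgrid(np.arange(w),np.arange(h))
    p=np.stack([(u-K[0,2])/K[0,0]*d,-(v-K[1,2])/K[1,1]*d,-d],-1)
    return p@np.array(c["rotation"]).T+np.array(c["eye"])
def save(n,img): cv2.imwrite("pics/"+n,img[...,::-1])
E
python3 - <<'E'
from h import *
a=cam("scene");b=cam("top")
np.savez("s0.npz",**a);np.savez("t0.npz",**b)
save("scene0.png",a["color"]);save("top0.png",b["color"])
print(a.keys(),a["eye"],b["eye"],b["rotation"],a["mtx"],b["mtx"],bot.read_state())
E
```

```text
pics
dict_keys(['color', 'depth', 'mtx', 'eye', 'rotation']) [ 1.21690732 -0.80900609  0.77364437] [ 0.41198958 -0.07177678  0.96689387] [ 0.09816913 -0.09904935 -1.56468677] [[489.59393365   0.         255.74116706]
 [  0.         489.59393365 195.1993163 ]
 [  0.           0.           1.        ]] [[399.95156125   0.         250.79495117]
 [  0.         399.95156125 192.29866848]
 [  0.           0.           1.        ]] {'time': 0.1, 'q': array([ 1.27313016e+00,  2.64678401e-01,  1.60526178e+00,  9.44162205e-06,
        1.27372617e+00, -3.68720114e-02]), 'joint_vel': array([ 0.00021833, -0.00074979, -0.00651258,  0.00094362, -0.00343885,
        0.0003687 ]), 'joint_torque': array([ 6.84081551e-04, -5.16703892e+01, -3.68592024e+01,  1.43956629e-05,
        6.33440810e-03, -5.96698123e-05]), 'tool_pos': array([0.17393512, 0.65187281, 0.40347263]), 'tcp_rot': array([-0.40845263, -3.11456827,  0.00320916]), 'wrist_force': array([ 0.27431013,  0.10200965, -0.21265356]), 'torque': array([ 0.06318743,  0.01119822, -0.00929498]), 'grip_force': 0.0, 'width': 0.9980385607009409}
```

```bash
sed -i 's/@np.array(c\["rotation"\]).T/@cv2.Rodrigues(np.array(c["rotation"]))[0].T/' h.py
```

```text
(no output)
```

View pics/top0.png

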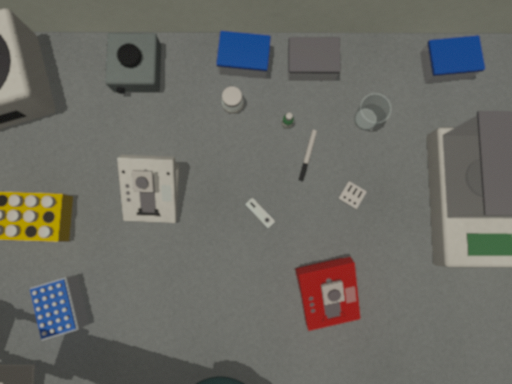

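View pics/scene0.png

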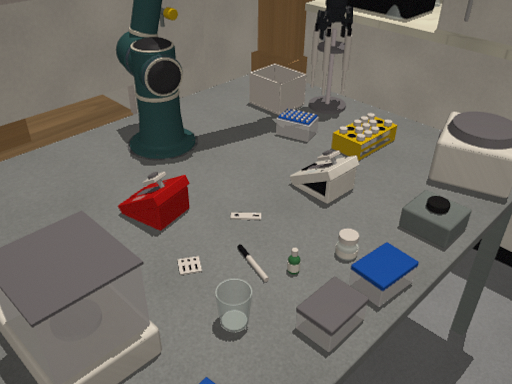

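Candidates for the cassette in the top view are the long slab at (260,213) and the square one at (352,195). The marker at (308,155) is a pen. For the reader there is the white one at (148,190) and the red decoy at (328,293). I choose the long slab and the white reader, and will check both in a close crop.

Run:
```python
from h import *
b=dict(np.load("t0.npz"));W=world(b);C=b["color"].astype(int)
m=np.zeros(C.shape[:2],bool);m[192:235,240:282]=True
m&=(C.min(2)>150)
n,l,s,_=cv2.connectedComponentsWithStats(m.astype(np.uint8)); k=1+s[1:,4].argmax()
pts=cv2.findContours((l==k).astype(np.uint8),0,1)[0][0]
P=W[l==k]; print("area",s[k],"z",np.median(P[:,2]))
# intersect rays with z=0.006 for clean xy
K=b["mtx"];R=cv2.Rodrigues(b["rotation"])[0];e=b["eye"]
def ray(u,v,z):
    d=np.stack([(u-K[0,2])/K[0,0],-(v-K[1,2])/K[1,1],-np.ones_like(u,float)],-1)@R.T
    return e+d*((z-e[2])/d[...,2])[...,None]
q=ray(pts[:,0,0].astype(float),pts[:,0,1].astype(float),.006)
r=cv2.minAreaRect((q[:,:2]*1000).astype(np.float32));print("rect mm",r)
zb=W[225:235,200:230,2];print("bench z",np.median(zb))
# dark features in cassette
hull=cv2.convexHull(pts);mm=np.zeros_like(m,np.uint8);cv2.fillPoly(mm,[hull],1);mm=cv2.erode(mm,np.ones((3,3)))
v,u=np.nonzero((mm>0)&(C.mean(2)<130));print("dark",ray(np.array([u.mean()]),np.array([v.mean()]),.006),len(u))
# reader deck cloud
S=W[150:228,112:184].reshape(-1,3);np.save("reader.npy",S)
c1=cv2.resize(b["color"][182:242,230:290],(400,400),interpolation=2);c2=cv2.resize(b["color"][145:230,105:190],(400,400),interpolation=2)
save("crop.png",np.hstack([c1,c2]))
```

```text
area [246 199  28  28 227] z 0.005493649878305695
rect mm ((484.508544921875, -94.05107116699219), (76.68016052246094, 21.01601791381836), 43.396453857421875)
bench z -0.0005407648876499804
dark [[ 0.4831359  -0.09557271  0.006     ]] 23
```

View pics/crop.png

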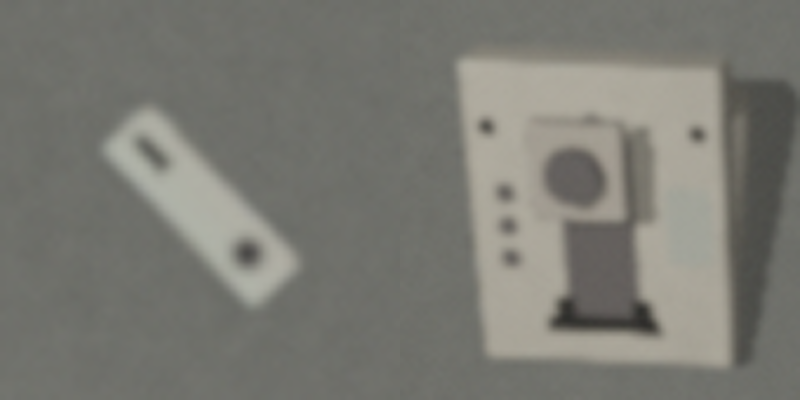

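The left crop shows the long cassette with its window at upper left (150,152) and its round well at lower right (247,252). The right crop shows the white reader: cap (575,178), grey bay, and black ledge at the foot (605,325). The choice is confirmed, so next I fit the reader pose.

```bash
cat > fit.py <<'E'
from h import *
from scipy.optimize import least_squares
def fit(files, boxes):
    P=np.vstack([world(f)[y0:y1,x0:x1].reshape(-1,3) for f,(x0,y0,x1,y1) in zip(files,boxes)])
    return P
E
python3 - <<'E'
from h import *
for f,(x0,y0,x1,y1) in (("t0",(112,150,190,230)),("s0",(285,145,365,205))):
    b=dict(np.load(f+".npz"));W=world(b)[y0:y1,x0:x1];C=b["color"][y0:y1,x0:x1].astype(int)
    P=W.reshape(-1,3);P=P[(P[:,2]>.01)&(P[:,2]<.13)]
    best=None;rng=np.random.default_rng(0)
    for _ in range(3000):
        a=P[rng.choice(len(P),3,False)];n=np.cross(a[1]-a[0],a[2]-a[0]);L=np.linalg.norm(n)
        if L<1e-6: continue
        n/=L;n*=np.sign(n[2])
        if abs(np.degrees(np.arccos(n[2]))-30)>4: continue
        k=np.abs((P-a[0])@n)<.002
        if best is None or k.sum()>best.sum(): best=k
    Q=P[best];c=Q.mean(0);n=np.linalg.svd(Q-c,full_matrices=False)[2][2];n*=np.sign(n[2])
    print(f,len(P),best.sum(),"tilt",np.degrees(np.arccos(n[2])),"yaw",np.degrees(np.arctan2(-n[1],-n[0])),"c",c,"n",n)
    yaw=np.arctan2(-n[1],-n[0]);t=np.radians(30)
    dx=np.array([np.cos(yaw)*np.cos(t),np.sin(yaw)*np.cos(t),np.sin(t)]);dy=np.array([-np.sin(yaw),np.cos(yaw),0]);dz=np.cross(dx,dy)
    q=(W-c)@np.stack([dx,dy,dz],1)
    br=C.mean(2);zz=q[...,2]
    on=np.abs(zz)<.004
    black=(np.abs(zz)<.012)&(br<60)&(W[...,2]>.01)
    print(" deck extents x",np.percentile(q[on][:,0],[1,99]),"y",np.percentile(q[on][:,1],[1,99]))
    print(" black n",black.sum(),np.median(q[black],0) if black.any() else "",q[black].min(0),q[black].max(0))
    hi=(zz>.012)&(zz<.06); print(" high n",hi.sum(),q[hi].min(0),q[hi].max(0))
    cap=(zz>.030)&(zz<.06)&(br<140);print(" cap",cap.sum(),q[cap].mean(0),np.median(q[cap],0), "world",W[cap].mean(0), "z hist",np.percentile(zz[hi],[10,30,50,70,90]))
    grey=on&(br<130)&(br>80); print(" grey",grey.sum(),np.median(q[grey],0), np.percentile(q[grey],[3,97],axis=0))
E
```

```text
t0 3765 2319 tilt 30.026900923678276 yaw -2.596924145584888 c [0.52882995 0.16327969 0.06623204] n [-0.49989264  0.0226731   0.86579055]
 deck extents x [-0.07746212  0.07514136] y [-0.05961163  0.06181287]
 black n 37 [-0.05391835 -0.00176918  0.00402339] [-0.05639171 -0.02303642 -0.00107091] [-0.04555296  0.02165805  0.00631674]
 high n 446 [ 0.00978442 -0.02055098  0.02147215] [0.05860513 0.02410546 0.04210443]
 cap 165 [ 0.03327431 -0.00116296  0.03697408] [ 0.03371485 -0.00110085  0.03831902] world [0.53909601 0.1616499  0.11488968] z hist [0.02842924 0.03023188 0.03138663 0.03380662 0.03945451]
 grey 485 [-0.01780402 -0.00540661  0.00040445] [[-0.06249363 -0.05991336 -0.00305709]
 [ 0.04390344  0.04657813  0.00322569]]
s0 2317 454 tilt 29.85577953901553 yaw -3.2829615888117205 c [0.53428528 0.16969505 0.069724  ] n [-0.49700155  0.02850864  0.86728122]
 deck extents x [-0.15221898  0.0694887 ] y [-0.06816964  0.19382085]
 black n 48 [-0.05194163 -0.00266513  0.00151492] [-0.06574776 -0.03364703 -0.00016638] [0.02484475 0.01950893 0.00608142]
 high n 681 [-0.24356038 -0.02976175  0.0120262 ] [0.05582996 0.20134594 0.05898876]
 cap 257 [-0.17133904  0.07701664  0.03958424] [-0.20660864  0.08633095  0.03824154] world [0.37079572 0.25621627 0.01833544] z hist [0.0149917  0.02170969 0.02739193 0.03315674 0.04361468]
 grey 217 [-0.13703325  0.00677139  0.00029253] [[-0.15227351 -0.06675177 -0.00374109]
 [ 0.03767128  0.12078027  0.0036204 ]]
```

Call:
{"method": "drive_tool", "body": {
  "claw": [60,60,60,60,60,60,60,60],
  "slide": [
    [0.24,-0.6,0],
    [0.24,-0.6,0],
    [0.24,-0.6,0],
    [0.24,-0.6,0],
    [0.24,-0.6,0],
    [0.24,-0.6,0],
    [0.24,-0.6,0],
    [0.24,-0.6,0]
  ],
  "yaw": [-0.3,-0.3,-0.3,-0.3,-0.3,-0.3,-0.3,-0.3]
}}

```text
time: 0.77
tool_pos: [0.2942, 0.3494, 0.4041]
tcp_rot: [1.786, 2.584, -0.002]
wrist_force: [-0.1, 0.4, -0.1]
width: 0.705
grip_force: 0.0
```

Call:
{"method": "drive_tool", "body": {
  "claw": [60,60,60,60,60,60,60,60],
  "slide": [
    [0.24,-0.6,0],
    [0.24,-0.6,0],
    [0.24,-0.6,0],
    [0.24,-0.6,0],
    [0.24,-0.6,0],
    [0.24,-0.6,0],
    [0.24,-0.6,0],
    [0.24,-0.6,0]
  ],
  "yaw": [-0.3,-0.3,-0.3,-0.3,-0.3,-0.3,-0.3,-0.3]
}}

```text
time: 1.43
tool_pos: [0.4142, 0.0494, 0.4046]
tcp_rot: [2.765, 1.49, 0.0]
wrist_force: [-0.5, 0.7, -0.1]
width: 0.706
grip_force: 0.0
```

Call:
{"method": "drive_tool", "body": {
  "claw": [60,60,60,60,60,60],
  "slide": [
    [0.12,-0.31,-0.24],
    [0.12,-0.31,-0.24],
    [0.12,-0.31,-0.24],
    [0.12,-0.31,-0.24],
    [0.12,-0.31,-0.24],
    [0.12,-0.31,-0.24]
  ],
  "yaw": [-0.075,-0.075,-0.075,-0.075,-0.075,-0.075]
}}

```text
time: 1.93
tool_pos: [0.4733, -0.1064, 0.2796]
tcp_rot: [-2.917, -1.159, 0.01]
wrist_force: [-0.7, 0.3, 0.2]
width: 0.709
grip_force: 0.0
```

```bash
cat >> h.py <<'E'
def fish(c,u,v,z):
    """fisheye pixel -> world point on plane z"""
    K=c["mtx"];R=cv2.Rodrigues(np.array(c["rotation"]))[0];e=np.array(c["eye"])
    a=(np.asarray(u,float)-K[0,2])/K[0,0];b=(np.asarray(v,float)-K[1,2])/K[1,1];r=np.hypot(a,b)+1e-9
    d=np.stack([np.sin(r)*a/r,-np.sin(r)*b/r,-np.cos(r)],-1)@R.T
    return e+d*((z-e[2])/d[...,2])[...,None]
def wfish(c):
    K=c["mtx"];d=c["depth"];h,w=d.shape;u,v=np.meshgrid(np.arange(w),np.arange(h))
    a=(u-K[0,2])/K[0,0];b=(v-K[1,2])/K[1,1];r=np.hypot(a,b)+1e-9;t=np.tan(r)
    p=np.stack([t*a/r*d,-t*b/r*d,-d],-1)
    return p@cv2.Rodrigues(np.array(c["rotation"]))[0].T+np.array(c["eye"])
E
python3 - <<'E'
from h import *
c=cam("wrist");np.savez("w0.npz",**c);save("w0.png",c["color"])
s=bot.read_state();R=cv2.Rodrigues(s["tcp_rot"])[0];print(s["tool_pos"],R[:,1],np.degrees(np.arctan2(R[1,1],R[0,1])),bot.tip_reach,c["eye"],s["q"])
W=wfish(c);C=c["color"].astype(int)
near=np.hypot(W[...,0]-.4845,W[...,1]+.094)<.06
m=near&(C.min(2)>140)&(W[...,2]<.03)&(c["depth"]>0)
n,l,st,_=cv2.connectedComponentsWithStats(m.astype(np.uint8));k=1+st[1:,4].argmax();print(st[k],np.median(W[l==k],0))
p=cv2.findContours((l==k).astype(np.uint8),0,1)[0][0][:,0]
q=fish(c,p[:,0],p[:,1],.006);print(cv2.minAreaRect((q[:,:2]*1000).astype(np.float32)))
E
```

```text
[ 0.47313753 -0.10476617  0.28128976] [ 0.68624411 -0.727351   -0.00543619] -46.665673344120584 0.1734 [ 0.52317703 -0.05861091  0.24808733] [-2.69207994e-01  1.96790441e-02  2.12405437e+00 -3.61892591e-04
  1.00440270e+00  5.45446908e-01]
[ 236  122   30   72 1845] [ 0.48993977 -0.08430976  0.0055176 ]
((490.7512512207031, -83.71400451660156), (59.743858337402344, 23.74502182006836), 43.840572357177734)
```

View pics/w0.png

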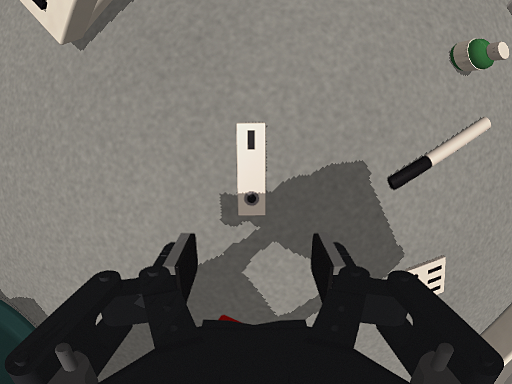

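The wrist view shows the cassette upright at cols 237–265, rows 123–215, with the well at the gripper side (251,198). The fingers are centred at col ~253. I'll descend.

Call:
{"method": "drive_tool", "body": {
  "claw": [60,50,50,45,45],
  "slide": [
    [0.003,0.004,-0.07],
    [0.003,0.004,-0.14],
    [0.003,0.004,-0.206],
    [0.003,0.004,-0.206],
    [0.003,0.004,-0.206]
  ],
  "yaw": [0,0,0.002,0.002,0.002]
}}

```text
time: 2.4
tool_pos: [0.4743, -0.0998, 0.1807]
tcp_rot: [-2.91, -1.175, 0.006]
wrist_force: [-0.2, 0.3, 0.9]
width: 0.526
grip_force: 0.0
```

Call:
{"method": "drive_tool", "body": {
  "claw": [45,40,30,20,20,20,20,20],
  "slide": [
    [0,0,-0.013],
    [0,0,-0.013],
    [0,0,-0.013],
    [0,0,-0.013],
    [0,0,-0.013],
    [0,0,-0.013],
    [0,0,-0.013],
    [0,0,-0.013]
  ],
  "yaw": [0,0,0,0,0,0,0,0],
  "newtons": 25
}}

```text
time: 3.07
tool_pos: [0.4767, -0.101, 0.1772]
tcp_rot: [2.912, 1.174, 0.004]
wrist_force: [-1.2, 0.6, 7.5]
width: 0.268
grip_force: 24.4
```

Call:
{"method": "drive_tool", "body": {
  "claw": [20,20,20,20,20,20],
  "slide": [
    [0,0,0.04],
    [0,0,0.12],
    [0,0,0.2],
    [0,0,0.24],
    [0,0,0.24],
    [0,0,0.24]
  ],
  "yaw": [0,0,0,0,0,0]
}}

```text
time: 3.57
tool_pos: [0.4764, -0.1011, 0.2978]
tcp_rot: [2.911, 1.173, 0.007]
wrist_force: [-0.6, 0.7, -0.2]
width: 0.262
grip_force: 24.6
```

Run:
```python
from h import *
c=cam("wrist");np.savez("w1.npz",**c);save("w1.png",c["color"])
s=bot.read_state();R=cv2.Rodrigues(s["tcp_rot"])[0];print(s["tool_pos"],np.degrees(np.arctan2(R[1,1],R[0,1])),R[:,2],s["width"],s["grip_force"],s["wrist_force"])
for i in range(3):
    cam("wrist"); print(bot.read_state()["tool_pos"])
print(c["mtx"],R.T@(c["eye"]-s["tool_pos"]))
```

```text
[ 0.47549377 -0.10083854  0.29589812] -46.084342098263186 [ 1.66260590e-03 -4.81649328e-04 -9.99998502e-01] 0.2630361546085055 24.589411241468042 [-0.13012859  0.42423878 -1.1893336 ]
[ 0.47493276 -0.10067877  0.29462433]
[ 0.47467134 -0.10061392  0.29385517]
[ 0.47459854 -0.1006243   0.29346669]
[[297.31863964   0.         253.81527398]
 [  0.         297.31863964 192.780696  ]
 [  0.           0.           1.        ]] [0.06975038 0.00057204 0.02912497]
```

View pics/w1.png

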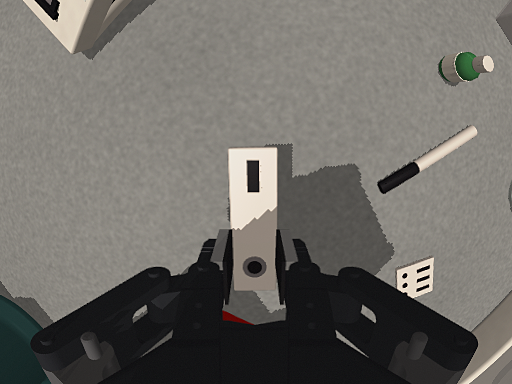

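The cassette is held: window at (253,176), well at (254,267), fingers at cols 225 and 285. Next I measure it in the tool frame from the depth image.

```bash
cat > held.py <<'E'
from h import *
def held(c,s):
    R=cv2.Rodrigues(s["tcp_rot"])[0]
    T=(wfish(c)-s["tool_pos"])@R; C=c["color"].astype(int)
    ok=(c["depth"]>0)&(T[...,2]>.1)&(T[...,2]<.21)&(abs(T[...,1])<.02)&(C.mean(2)>75)&(C.max(2)-C.min(2)<60)
    ok[:, :215]=0; ok[:,295:]=0
    l=cv2.connectedComponents(ok.astype(np.uint8))[1]
    ok=l==l[200,250]
    Q=T[ok];A=np.c_[Q[:,0],np.ones(len(Q))];k=np.linalg.lstsq(A,Q[:,2],rcond=None)[0]
    yc=[np.median(Q[(Q[:,0]>a)&(Q[:,0]<a+.006),1]) for a in (.0,.01,.02,.03,.04)]
    print(len(Q),"x",np.percentile(Q[:,0],[.5,99.5]),"y",np.percentile(Q[:,1],[1,99]),"z=",k,"pitch",np.degrees(np.arctan(k[0])),"yc",yc)
    return ok,Q
if __name__=="__main__":
    c=dict(np.load("w1.npz"));s=dict(tool_pos=np.array([ 0.47549377,-0.10083854,0.29589812]),tcp_rot=bot.read_state()["tcp_rot"])
    Rc=cv2.Rodrigues(c["rotation"])[0];R=cv2.Rodrigues(s["tcp_rot"])[0];print(R.T@Rc)
    ok,Q=held(c,s)
    v,u=np.nonzero(ok);print(v.min(),v.max(),u.min(),u.max())
E
python3 held.py
```

```text
[[ 6.92496151e-04  9.62850501e-01  2.70034134e-01]
 [ 9.99976176e-01  1.18781924e-03 -6.79977740e-03]
 [-6.86792081e-03  2.70032409e-01 -9.62826739e-01]]
5894 x [-0.02652523  0.05263253] y [-0.01046212  0.01294311] z= [0.00047213 0.16981397] pitch 0.02705116755836757 yc [np.float64(0.0018052707713040442), np.float64(0.001288591829109561), np.float64(0.0012871330837257932), np.float64(-0.001170024705417145), np.float64(-0.0015985271557132081)]
147 290 228 277
```

Call:
{"method": "drive_tool", "body": {
  "claw": [20,20,20,20,20,20,20,20],
  "slide": [
    [-0.08,0.1,0],
    [-0.08,0.18,0],
    [-0.08,0.26,0],
    [-0.08,0.34,0],
    [-0.08,0.42,0],
    [-0.08,0.48,0],
    [-0.08,0.53,0],
    [-0.08,0.53,0]
  ],
  "yaw": [-0.04,-0.08,-0.12,-0.16,-0.2,-0.24,-0.258,-0.258]
}}

```text
time: 4.43
tool_pos: [0.4346, 0.1667, 0.2937]
tcp_rot: [-3.141, 0.075, 0.004]
wrist_force: [0.5, -0.2, -0.0]
width: 0.261
grip_force: 24.6
```

Run:
```python
from h import *
from held import held
for i in range(5): cam("wrist")
c=cam("wrist");s=bot.read_state();np.savez("w2.npz",**c);save("w2.png",c["color"])
R=cv2.Rodrigues(s["tcp_rot"])[0];print(s["time"],s["tool_pos"],np.degrees(np.arctan2(R[1,0],R[0,0])),R[:,2])
held(c,s)
W=wfish(c);P=W.reshape(-1,3);yaw=np.radians(-2.6);t=np.radians(30)
B=np.array([[np.cos(yaw)*np.cos(t),np.sin(yaw)*np.cos(t),np.sin(t)],[-np.sin(yaw),np.cos(yaw),0],[0,0,0]]);B[2]=np.cross(B[0],B[1])
q=(W-[.517,.164,.060])@B.T
on=(abs(q[...,2])<.006)&(abs(q[...,1])<.055)&(q[...,0]>-.05)&(q[...,0]<.085)&(c["depth"]>0)
Q=W[on];cc=Q.mean(0);n=np.linalg.svd(Q-cc,full_matrices=False)[2][2];n*=np.sign(n[2]);print("plane",on.sum(),"off",np.median(q[on][:,2]),"tilt",np.degrees(np.arccos(n[2])),"yaw",np.degrees(np.arctan2(-n[1],-n[0])))
C=c["color"].astype(int)
bl=(C.mean(2)<50)&(abs(q[...,2])<.012)&(abs(q[...,1])<.03)&(q[...,0]<-.025)&(q[...,0]>-.055);print("black",bl.sum(),q[bl].min(0) if bl.any() else 0,q[bl].max(0) if bl.any() else 0)
hd=(q[...,2]>.026)&(q[...,2]<.05)&(abs(q[...,1])<.035)&(q[...,0]>.01)&(q[...,0]<.09);print("head",hd.sum(),np.percentile(q[hd],[1,99],axis=0))
cp=hd&(q[...,2]>.035);print("cap",cp.sum(),np.percentile(q[cp],[1,50,99],axis=0))
```

```text
4.7333 [0.43513547 0.1633288  0.29408922] -2.509228563216293 [-0.00214205 -0.00112636 -0.99999707]
5946 x [-0.02828648  0.0508948 ] y [-0.01244804  0.01098602] z= [0.00660871 0.17190657] pitch 0.37864578610863114 yc [np.float64(-0.00016537015049020837), np.float64(-0.0006973891464987748), np.float64(-0.0012061292109266633), np.float64(-0.004109778910475512), np.float64(-0.0017057223348699295)]
plane 17920 off 0.0006862496656816428 tilt 29.552994982973363 yaw -2.0454405802627473
black 688 [-0.0478242  -0.02360383  0.00020629] [-0.03058999  0.02999468  0.00695274]
head 6675 [[ 0.02365885 -0.01767385  0.02955281]
 [ 0.06647474  0.02504766  0.04057775]]
cap 2334 [[ 0.034007   -0.00894164  0.03632845]
 [ 0.04744384  0.00361355  0.0392304 ]
 [ 0.05971184  0.01639881  0.04091525]]
```

View pics/w2.png

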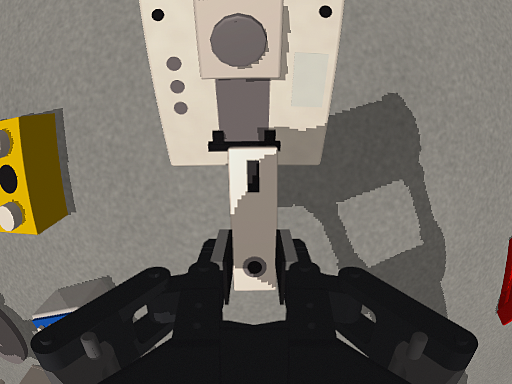

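Call:
{"method": "drive_tool", "body": {
  "claw": [20,20,20,20,20,20,20,20],
  "slide": [
    [0,0.011,-0.035],
    [0,0.011,-0.07],
    [0.01,0.011,-0.07],
    [0.03,0.011,-0.07],
    [0.05,0.011,-0.07],
    [0.05,0.011,-0.07],
    [0.05,0.011,-0.07],
    [0.05,0.011,-0.07]
  ],
  "yaw": [0,0,0,0,0,0,0,0],
  "newtons": 20
}}

```text
time: 5.4
tool_pos: [0.4612, 0.1696, 0.261]
tcp_rot: [-3.14, 0.07, -0.002]
wrist_force: [-0.2, -0.5, -0.7]
width: 0.267
grip_force: 24.6
```

```bash
cat > look.py <<'E'
import sys
from h import *
from held import held
def look(name,n=3):
    for i in range(n): cam("wrist")
    c=cam("wrist");s=bot.read_state();np.savez(name+".npz",**c);save(name+".png",c["color"])
    R=cv2.Rodrigues(s["tcp_rot"])[0];print(round(s["time"],2),s["tool_pos"].round(4),"yaw",np.degrees(np.arctan2(R[1,0],R[0,0])).round(2),"F",s["wrist_force"].round(1),"w",s["width"].round(3))
    W=wfish(c);C=c["color"].astype(int);yaw=np.radians(-2.6);t=np.radians(30)
    B=np.array([[np.cos(yaw)*np.cos(t),np.sin(yaw)*np.cos(t),np.sin(t)],[-np.sin(yaw),np.cos(yaw),0],[0,0,0]]);B[2]=np.cross(B[0],B[1])
    q=(W-[.517,.164,.060])@B.T
    hd=(q[...,2]>.026)&(q[...,2]<.036)&(abs(q[...,1]-.003)<.03)&(q[...,0]>.01)&(q[...,0]<.09)&(C.mean(2)>60)
    print("head",hd.sum(),np.percentile(q[hd],[1,50,99],axis=0).round(4).tolist())
    on=(abs(q[...,2])<.005)&(abs(abs(q[...,1])-.04)<.012)&(abs(q[...,0])<.06);print("deck z",np.median(q[on][:,2]).round(4))
    return c,s,W,q,C
if __name__=="__main__":
    c,s,W,q,C=look(sys.argv[1]); held(c,s)
E
python3 look.py w3
```

```text
Traceback (most recent call last):
  File "look.py", line 16, in <module>
    c,s,W,q,C=look(sys.argv[1]); held(c,s)
              ~~~~^^^^^^^^^^^^^
  File "look.py", line 7, in look
    R=cv2.Rodrigues(s["tcp_rot"])[0];print(round(s["time"],2),s["tool_pos"].round(4),"yaw",np.degrees(np.arctan2(R[1,0],R[0,0])).round(2),"F",s["wrist_force"].round(1),"w",s["width"].round(3))
                                                                                                                                                                            ^^^^^^^^^^^^^^^^
AttributeError: 'float' object has no attribute 'round'
```

View pics/w3.png

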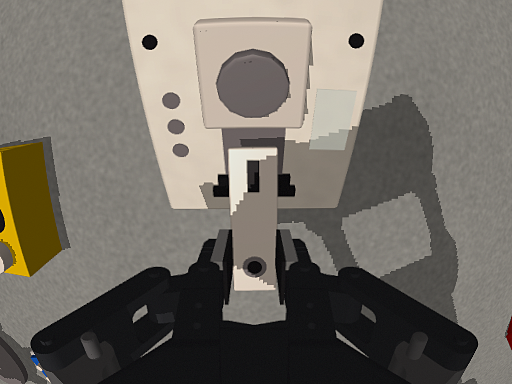

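The cassette (cols 229–277) is now centred on the bay (cols 222–284), just before the head at rows 20–128. I'll take the numbers again.

```bash
sed -i 's/s\["width"\].round(3)/s["width"]/; s/for i in range(n)/for i in range(n)/' look.py; sed -i 's/look(sys.argv\[1\])/look(sys.argv[1],0)/' look.py; python3 look.py w4
```

```text
5.65 [0.4603 0.1697 0.2603] yaw -2.5 F [-0.5  0.1 -0.7] w 0.26262972878919455
head 8095 [[0.0235, -0.0177, 0.0274], [0.0575, 0.0039, 0.0313], [0.0705, 0.0252, 0.0339]]
deck z 0.0006
17040 x [-0.02702632  0.12016731] y [-0.01717556  0.01739196] z= [-0.25932846  0.17534149] pitch -14.538170256015043 yc [np.float64(0.0002058216408497556), np.float64(-0.00031364052084427685), np.float64(-0.00031222922586900354), np.float64(-0.0032234936604103653), np.float64(-0.0032107358306479707)]
```

Call:
{"method": "drive_tool", "body": {
  "claw": [20,20,20,20,20,20,20,20],
  "slide": [
    [0.015,-0.001,-0.001],
    [0.03,-0.001,-0.002],
    [0.045,-0.002,-0.002],
    [0.06,-0.003,-0.002],
    [0.075,-0.003,-0.002],
    [0.081,-0.004,-0.002],
    [0.081,-0.004,-0.002],
    [0.081,-0.004,-0.002]
  ],
  "yaw": [0,0,0,0,0,0,0,0]
}}

```text
time: 6.32
tool_pos: [0.5013, 0.1676, 0.259]
tcp_rot: [3.141, -0.07, -0.001]
wrist_force: [-0.0, -0.0, -0.4]
width: 0.261
grip_force: 24.6
```

Call:
{"method": "drive_tool", "body": {
  "claw": [20,20,20,20,20],
  "slide": [
    [0,0,-0.004],
    [0,0,-0.008],
    [0,0,-0.012],
    [0,0,-0.016],
    [0,0,-0.018]
  ],
  "yaw": [0,0,0,0,0],
  "newtons": 20
}}

```text
time: 6.73
tool_pos: [0.5008, 0.1678, 0.2501]
tcp_rot: [-3.141, 0.069, 0.0]
wrist_force: [-0.9, 1.1, 2.8]
width: 0.265
grip_force: 24.8
```

Contact is light and the cassette pivots. Continuing.

Call:
{"method": "drive_tool", "body": {
  "claw": [20,20,20,20,20,20],
  "slide": [
    [0.001,0,-0.004],
    [0.002,0,-0.008],
    [0.003,0,-0.012],
    [0.004,0,-0.016],
    [0.005,0,-0.019],
    [0.005,0,-0.019]
  ],
  "yaw": [0,0,0,0,0,0]
}}

```text
time: 7.23
tool_pos: [0.5033, 0.1675, 0.2399]
tcp_rot: [3.14, -0.069, -0.002]
wrist_force: [-2.9, 0.9, 1.5]
width: 0.261
grip_force: 21.9
```

```bash
cat > lk2.py <<'E'
from look import *
def cass(c,s,W,q,C):
    """bright cassette face pixels in deck frame, head-centred y"""
    m=(abs(q[...,1]-.0037)<.014)&(q[...,2]>.002)&(q[...,2]<.05)&(q[...,0]<.023)&(q[...,0]>-.06)&(C.mean(2)>75)&(c["depth"]>0)
    n,l,st,_=cv2.connectedComponentsWithStats(m.astype(np.uint8));m=l==1+st[1:,4].argmax()
    Q=q[m];k=np.polyfit(Q[:,0],Q[:,2],1)
    print("cass",m.sum(),"x",np.percentile(Q[:,0],[.5,99.5]).round(4),"slope deg",np.degrees(np.arctan(k[0])).round(2),"z0",k[1].round(4),"resid",np.std(Q[:,2]-np.polyval(k,Q[:,0])).round(4))
    for a in (-.035,-.025,-.015,-.005,.005,.015):
        b=Q[(abs(Q[:,0]-a)<.004)]
        if len(b)>20: print("  x",a,"y",np.percentile(b[:,1],[2,50,98]).round(4),"z",np.median(b[:,2]).round(4))
if __name__=="__main__": cass(*look(sys.argv[1],int(sys.argv[2])))
E
python3 lk2.py w5 1
```

```text
7.33 [0.5034 0.1676 0.2404] yaw -2.53 F [-2.  -0.4  1.1] w 0.26468668066966655
head 9236 [[0.0134, -0.0176, 0.0263], [0.0614, 0.004, 0.0312], [0.0709, 0.025, 0.0353]]
deck z 0.0006
cass 1338 x [-0.0363 -0.0023] slope deg -7.27 z0 0.0128 resid 0.0009
  x -0.035 y [-0.0092  0.0026  0.0137] z 0.0172
  x -0.025 y [-0.0087  0.0049  0.0138] z 0.0164
  x -0.015 y [-0.0081  0.0032  0.0138] z 0.0145
  x -0.005 y [-0.008   0.0021  0.0135] z 0.0134
```

View pics/w5.png

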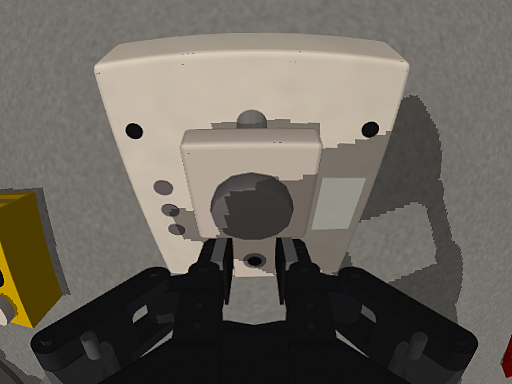

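The face is now about 7° off the deck, with its foot end near x = -37 mm (well at (254,260)). The fingers clear the head, so I'll release.

Call:
{"method": "drive_tool", "body": {
  "claw": [26,28,30,34,38,38],
  "slide": [
    [0,0,0],
    [0,0,0],
    [0,0,0],
    [0,0,0],
    [0,0,0],
    [0,0,0]
  ],
  "yaw": [0,0,0,0,0,0]
}}

```text
time: 7.83
tool_pos: [0.5037, 0.1677, 0.2408]
tcp_rot: [-3.141, 0.069, -0.001]
wrist_force: [-0.4, -0.2, 0.4]
width: 0.447
grip_force: 0.0
```

```bash
python3 lk2.py w6 2
```

```text
7.98 [0.5036 0.1677 0.2407] yaw -2.52 F [ 0.  -0.3 -0.7] w 0.4442692713535259
head 9093 [[0.0136, -0.019, 0.0263], [0.0614, 0.0042, 0.0312], [0.0709, 0.0255, 0.0353]]
deck z 0.0006
cass 806 x [-0.0397 -0.0113] slope deg 0.6 z0 0.0068 resid 0.0004
  x -0.035 y [-0.0087  0.0028  0.014 ] z 0.0065
  x -0.025 y [-0.0087  0.007   0.0142] z 0.0065
  x -0.015 y [-0.0085  0.0018  0.014 ] z 0.0066
```

Call:
{"method": "drive_tool", "body": {
  "claw": [38,38,38,38,38,38,38],
  "slide": [
    [0,0,0.02],
    [0,0,0.06],
    [0,0,0.12],
    [-0.04,0,0.16],
    [-0.1,0,0.16],
    [-0.1,0,0.16],
    [-0.1,0,0.16]
  ],
  "yaw": [0,0,0,0,0,0,0]
}}

```text
time: 8.57
tool_pos: [0.4525, 0.1677, 0.3215]
tcp_rot: [-3.14, 0.068, -0.002]
wrist_force: [0.1, -0.2, -0.3]
width: 0.444
grip_force: 0.0
```

```bash
python3 lk2.py w7 3
python3 - <<'E'
import cv2
i=cv2.imread("pics/w7.png");cv2.imwrite("pics/w7c.png",cv2.resize(i[60:230,160:350],None,fx=3.5,fy=3.5,interpolation=cv2.INTER_CUBIC)[:600,:800])
E
```

```text
8.77 [0.4542 0.1677 0.3207] yaw -2.53 F [-0.8 -0.  -0.6] w 0.4408823393046442
head 3705 [[0.0236, -0.0178, 0.0272], [0.0562, 0.0037, 0.0312], [0.0705, 0.0253, 0.034]]
deck z 0.0006
cass 1476 x [-0.0416  0.0086] slope deg 0.27 z0 0.0065 resid 0.0009
  x -0.035 y [-0.0082  0.0033  0.0146] z 0.0063
  x -0.025 y [-0.0088  0.0045  0.0145] z 0.0068
  x -0.015 y [-0.0085  0.0032  0.0141] z 0.0066
  x -0.005 y [-0.0082  0.0031  0.0144] z 0.0063
  x 0.005 y [-0.0087  0.0031  0.0143] z 0.0064
```

View pics/w7c.png

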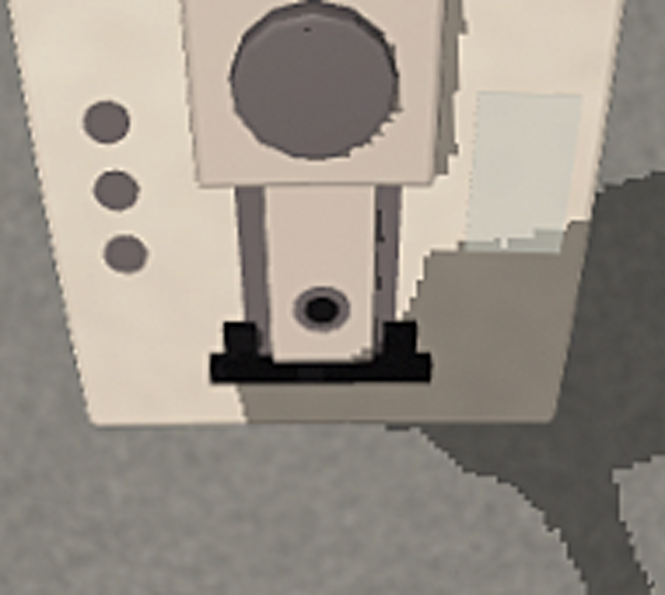

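The cassette lies straight and centred in the bay, its well (320,308) at the foot and its end against the black ledge (row ~360). The head is still up. Now I'll press the head with closed fingers.

Call:
{"method": "drive_tool", "body": {
  "claw": [0,0,0,0,0,0,0,0],
  "slide": [
    [0,-0.002,0],
    [0.05,-0.002,0],
    [0.1,-0.002,0],
    [0.158,-0.002,0],
    [0.158,-0.002,-0.02],
    [0.158,-0.002,-0.03],
    [0.158,-0.002,-0.03],
    [0.158,-0.002,-0.03]
  ],
  "yaw": [0,0,0,0,0,0,0,0]
}}

```text
time: 9.43
tool_pos: [0.5314, 0.1665, 0.3042]
tcp_rot: [3.14, -0.069, -0.005]
wrist_force: [0.8, 0.1, 0.0]
width: 0.001
grip_force: 0.0
```

Call:
{"method": "drive_tool", "body": {
  "claw": [0,0,0,0,0,0,0,0],
  "slide": [
    [0,0,-0.01],
    [0,0,-0.018],
    [0.002,0,-0.024],
    [0.004,0,-0.028],
    [0.006,0,-0.032],
    [0.008,0,-0.035],
    [0.008,0,-0.035],
    [0.008,0,-0.035]
  ],
  "yaw": [0,0,0,0,0,0,0,0]
}}

```text
time: 10.1
tool_pos: [0.5362, 0.1666, 0.2879]
tcp_rot: [3.141, -0.069, -0.002]
wrist_force: [-3.4, 0.4, 2.3]
width: -0.002
grip_force: 1.6
```

Call:
{"method": "drive_tool", "body": {
  "claw": [0,0,0,0,0,0,0,0],
  "slide": [
    [0.001,0,-0.002],
    [0.003,0,-0.005],
    [0.005,0,-0.008],
    [0.006,0,-0.011],
    [0.007,0,-0.013],
    [0.008,0,-0.014],
    [0.008,0,-0.014],
    [0.008,0,-0.014]
  ],
  "yaw": [0,0,0,0,0,0,0,0]
}}

```text
time: 10.77
tool_pos: [0.5407, 0.1667, 0.281]
tcp_rot: [-3.141, 0.069, -0.001]
wrist_force: [-3.4, 0.1, 1.7]
width: 0.002
grip_force: 1.3
```

Call:
{"method": "drive_tool", "body": {
  "claw": [0,0,0,0,0,0,0,0],
  "slide": [
    [0.001,0,-0.002],
    [0.002,0,-0.004],
    [0.003,0,-0.006],
    [0.004,0,-0.007],
    [0.004,0,-0.008],
    [0.004,0,-0.008],
    [0.004,0,-0.008],
    [0.004,0,-0.008]
  ],
  "yaw": [0,0,0,0,0,0,0,0]
}}

```text
time: 11.43
tool_pos: [0.542, 0.1667, 0.2797]
tcp_rot: [3.141, -0.069, -0.003]
wrist_force: [-13.1, -2.3, 18.2]
width: 0.002
grip_force: 11.3
```

The force jumped to about 22 N, so the head is down on the cassette. Retreating to check.

Call:
{"method": "drive_tool", "body": {
  "claw": [0,0,0,0,0,0,0,0],
  "slide": [
    [-0.004,0,0.02],
    [-0.01,0,0.06],
    [-0.04,0,0.09],
    [-0.11,0,0.09],
    [-0.17,0,0.09],
    [-0.17,0,0.09],
    [-0.17,0,0.09],
    [-0.17,0,0.09]
  ],
  "yaw": [0,0,0,0,0,0,0,0]
}}

```text
time: 12.1
tool_pos: [0.4586, 0.1669, 0.3231]
tcp_rot: [-3.14, 0.069, -0.006]
wrist_force: [0.5, -0.2, -0.2]
width: -0.001
grip_force: 0.0
```

Run:
```python
from lk2 import *
r=look("w8",3);c,s,W,q,C=r
cass(*r)
p=(abs(q[...,1]-.0037)<.018)&(q[...,0]>.025)&(q[...,0]<.033)&(q[...,2]>.01)&(q[...,2]<.035);print("plate top z (raised 32)",np.percentile(q[p][:,2],[10,50,90]))
k=(np.hypot(q[...,0]-.0474,q[...,1]-.0037)<.01);print("cap z",np.median(q[k][:,2]))
i=cv2.resize(c["color"][60:230,160:350],None,fx=3.5,fy=3.5);save("w8c.png",i)
```

```text
12.3 [0.4587 0.1668 0.3224] yaw -2.55 F [ 0.7 -0.3 -0.3] w 0.001557036500409942
head 11 [[0.0371, -0.0014, 0.026], [0.0523, 0.0082, 0.0261], [0.0562, 0.0147, 0.0266]]
deck z 0.0006
cass 1762 x [-0.0416  0.0186] slope deg 0.67 z0 0.0066 resid 0.001
  x -0.035 y [-0.0089  0.0027  0.0144] z 0.0063
  x -0.025 y [-0.0087  0.0047  0.0163] z 0.0065
  x -0.015 y [-0.0084  0.0034  0.0144] z 0.0067
  x -0.005 y [-0.0081  0.0033  0.014 ] z 0.0064
  x 0.005 y [-0.0086  0.0032  0.0145] z 0.0066
  x 0.015 y [-0.0084  0.0032  0.0148] z 0.0065
plate top z (raised 32) [0.0157192  0.01654398 0.01729125]
cap z 0.17141215222741363
```

View pics/w8c.png

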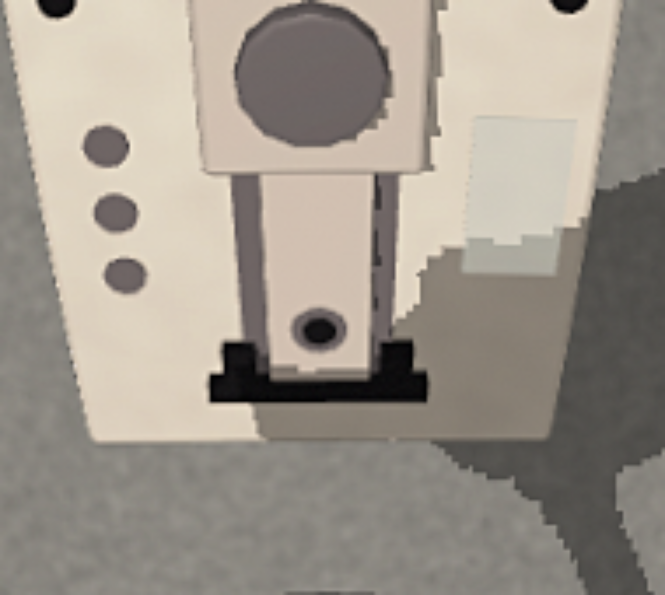

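The head plate is down on the cassette: its top is at 16 mm above the deck, against 32 mm raised. The well (319,330) is at the foot and the end is against the ledge (row ~378). The robot is clear of everything, so I'm handing in.

```bash
python3 -c "
from workcell import bot
print(bot.finish_job())"
```

```text
the job is handed in; nothing more can be done
None
```

The cassette is in the white reader's bay with its well end against the foot ledge, the read head is pressed down on it, the robot is clear, and the job is handed in at about 12 s of the 45 s limit; the hand-in returned no verdict.

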